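# Slide open the long pencil case

### The job

I need a pencil from the long case on the desk, the longer of the two grey cases with sliding lids. Press its black release tab down and, keeping it pressed, slide the lid along its rails until it is fully open, then let go; leave the shorter case shut.

Things in the scene. Friction and masses are not known exactly. Their poses are not given: they have to be found in the camera images.
- long_case: Long hard case of grey plastic, fixed: 240 (x) x 100 (y) x 44 mm high; origin under its centre, on the desk. +x runs along it from the tab end to the open end, the way the lid slides open. Grey lid, top 38 mm high, between two rails 44 mm high whose inner edges are 37 mm either side of the centre line; the wall behind the tab is 40 mm high.
- long_tab_top (a point): Top of the black release tab at the -x end of the long lid, 50 mm above the desk; same axes as the case, moves with the lid. Pad 52 mm wide, from 18 mm behind to 24 mm ahead of this point. Its front 6 mm is a ridge across it, 7 mm high, to push on. Sprung: goes 6.5 mm down (2 N to start, 5.3 N at bottom); the lid is locked until it is over 4 mm down.
- long_lid (a joint): How far the long case's lid has slid open, in m: 0 = shut and locked by the tab, 0.110 = fully open at its stop. It slides level along the case's +x with about 1.5 N of friction and stays where it is left; once it has moved, the rails keep the tab down.
- short_lid (a joint): How far the lid of the short case has slid open, in m: 0 = shut (as it starts), 0.060 = fully open. The short case is of the same make, material, width, height and tab, but only 150 mm long; to be left alone.
Things that resemble listed ones, but are neither listed nor needed, are in the scene too. What is shaped like the part that bears short_lid but blue or yellow is not meant.

How it is judged:
At the end, for the whole second after the job is handed in: The long case's lid is at rest, fully open to within 15 mm of its stop (joint above 0.095 m), and the short case's lid is shut to within 10 mm (value of joint long_lid above 0.095 m and value of joint short_lid below 0.01 m and velocity of joint long_lid between -0.01 and 0.01 m/s); the robot touches nothing.
It fails at once if the short case's lid is slid open by more than 10 mm (value of joint short_lid above 0.01 m).
It also fails if it takes over 27 s, if anything falls off the work surface, if the arm or the gripper's body presses on something with over 40 N, if the wrist force passes 120 N, or if a joint passes its speed limit or range.

### The arm

A 6-joint arm with a two-finger parallel gripper is mounted at the origin on the work surface. World frame = base frame: x ahead of the robot, y to its left, z up, the work surface at z = 0. Lengths are in m, angles in rad, forces in N, time in s.
With the tool pointing down it reaches from about 0.35 to 0.875 m from the base axis. Payload 4.2 kg.
Tool frame: the origin (TCP) lies where the fingers leave the gripper's body, on its centre line; the fingertips stand 73 mm ahead of it and the grasp point (between the pads) lies 54 mm ahead of it (manip.tcp_to_grasp is the distance from the TCP to the grasp point, in m); z points along the fingers, y is the line along which they close (so a half turn about z gives the same grasp; the last joint's range is limited). The gripper opens to 85 mm and grips with 20 to 120 N. Pads are 22 mm wide; open, the fingers measure 114 mm over their backs; the gripper's body (76 mm by 85 mm) begins 54 mm behind the grasp point. The pads swing forward as they close: fully open they stand 13 mm farther back than shut.
Start: joints at [-1.002, 0.385, 0.008, 0, -1.194, -0.259], TCP at [0.191, -0.595, 0.304] pointing down, gripper open.
Joint ranges: [-3.14, 3.14], [-1.21, 2.06], [-1.07, 1.41], [-3.16, 2.05], [-2.99, -0.16], [-3.1, 3.1]. Speed limits (rad/s): [2.79, 2.79, 3.14, 3.14, 3.14, 3.14].

### API

Orientations are given as a unit quaternion [w, x, y, z].
In Python, from cell import manip, imaging gives the robot as it stands. The module is installed in compiled form; this text tells all that it offers.
- The arm moves only by the tool step_arm, never from a script. Its argument "moves" is a list of rows, each a list of 7 numbers: the shift along the tool's x, y, z in m, then the turn, a rotation vector about the tool's x, y, z in rad, then the opening in per cent of the stroke, from 0 (shut) to 100 (fully open). A call has 1 to 8 rows; each row is the pose to reach, as a shift and turn from the pose commanded when the call began, along the tool's axes at that moment; what a row does not reach only later rows make up. A row lasts 1/10 s, in which the tool goes at most 50 mm and 8.59 degrees, less where a joint would pass 70% of its speed; a pose out of reach is approached as far as the arm can. A call with a gripper value outside its range is refused whole. The fingers move at their own pace and stop on an object; "squeeze" is the grip in N (left out, the last holds). Time passes only in rows, so rows that repeat a pose let the fingers close. It gives the time, the measured TCP pose, the force, the opening and the grip force at its end, in the units of the state.
- manip.read_state(): the state, without advancing time (a new reading comes with each control period).
- imaging.grab_frame(name): name is "side" or "top" or "wrist"; returns a dict with "color" (400x640x3 uint8, red, green, blue), "fx", "fy", "cx", "cy" (pixels), "k1" (the pictures are not rectified: a ray, as slopes to the right and down, at radius r is drawn at 1 + k1 r^2 times it, then the intrinsics apply), "extrinsics" (4x4, takes a point from camera to world coordinates); the wrist camera has in their place "T_tool_cam" (4x4, takes a point from camera to tool coordinates, whose origin is the TCP and whose axes are the flange's). Camera axes: x right, y up, looking along -z (the intrinsics and any distortion apply to the point x, -y, -z); pixel columns grow to the right and rows downward; lengths in m; the calibration is good to about 2 mm. A picture is of the moment at which its call begins: read the wrist's pose just before it. There is no depth.
- manip.close_job(): hands the job in; it is judged then, once.
The state is a dict: "clock": time; "q": joint angles; "dq": joint speeds; "joint_efforts": joint torques, N m; "position": TCP position; "ee_rot": TCP orientation; "ft_force": force on the tool from outside, world axes, zero at the start; "ft_torque": the same for the moment, N m; "finger_gap": finger opening in m; "grasp_force": force on a finger pad.
Only numpy, scipy, OpenCV 4.12 (cv2) and the standard library are available. Lean on these libraries where they do the work, as an engineer would, in place of code of your own. Each camera call takes 0.05 s, during which the arm holds its last target. There are 200 camera calls.

## Working session

There is one attempt and no reset: what is moved stays moved. The work goes in short steps, Python scripts to look and compute and a tool call to move; the robot and the scene stay as the last step left them, time stands still between calls to the robot, and variables do not carry over. Pictures are saved under pics/ and viewed, at most 10 in all, crops included, and the job is handed in when it is done.

Besides the shell and the picture viewer there is one more tool, called by a JSON object that holds its "method" and its "body", one argument or row to a line. step_arm: Moves the arm, as the interface text tells. Its arguments: {"type":"object","properties":{"moves":{"type":"array","items":{"type":"array","items":{"type":"number"}}},"squeeze":{"type":"number"}},"required":["moves"]}

```bash
mkdir -p pics; python3 - <<'E'
from cell import manip, imaging
import cv2
s=manip.read_state(); print(s)
for n in("top","side"):
    f=imaging.grab_frame(n); cv2.imwrite(f"pics/{n}0.png",f["color"][:,:,::-1]); print(n,f["fx"],f["cx"],f["cy"],f["k1"],f["extrinsics"])
E
```

```text
{'clock': 0.0, 'q': array([-1.00242431e+00,  3.85543852e-01,  6.63165936e-03, -4.71013330e-04,
       -1.19398323e+00, -2.58610264e-01]), 'dq': array([-0.00105198,  0.0001585 ,  0.00060868, -0.00025615, -0.00115531,
        0.00083565]), 'joint_efforts': array([-6.90831669e-06, -3.92286158e+01,  1.88395482e+01,  4.18580979e+00,
       -4.74885106e-03, -2.51515911e-05]), 'position': array([ 0.19041886, -0.5948461 ,  0.30283551]), 'ee_rot': array([-2.21272329e-04, -1.54176465e-01,  9.88042746e-01,  1.04904954e-03]), 'ft_force': array([-0.91336448,  0.71546393, -0.13783234]), 'ft_torque': array([-0.00113652,  0.01304012,  0.02687338]), 'grasp_force': 0.0, 'finger_gap': 0.0852442467730019}
top 391.9631675207294 317.3051020516917 190.903903670844 -0.061269442990788 [[ 0.02411562  0.97692789 -0.21220351  0.228997  ]
 [-0.99970546  0.02298696 -0.00778456  0.10962785]
 [-0.00272704  0.21232874  0.97719449  1.34953273]
 [ 0.          0.          0.          1.        ]]
side 365.30102948588967 319.503073929815 197.32883516300242 0.0051372662939325655 [[-0.97264296  0.13269583 -0.19067641  0.292354  ]
 [-0.2321098  -0.58877249  0.77425576  0.98109527]
 [-0.00952451  0.79733228  0.60346542  0.73047456]
 [ 0.          0.          0.          1.        ]]
```

View pics/top0.png

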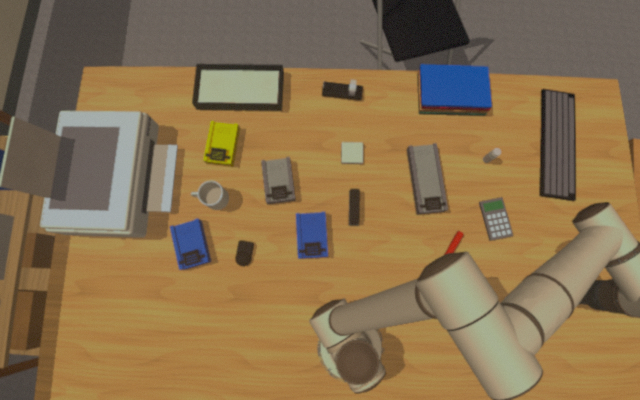

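View pics/side0.png

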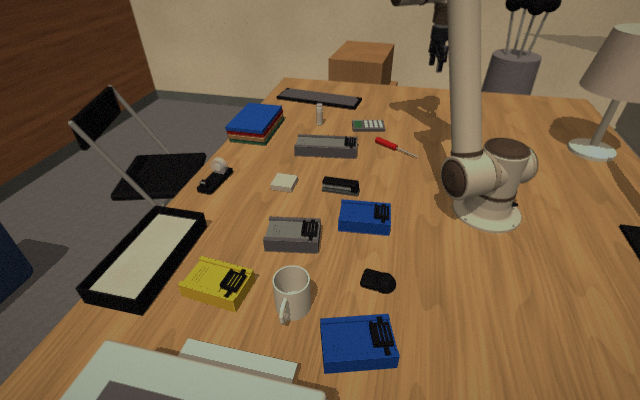

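The top view shows two grey cases. The long one is at about (427,178) with its tab at (432,205), and the short one is at (278,180) with its tab at (279,192). The blue and yellow ones are distractors. The long case is the one at (427,178): it is grey and clearly longer. Next I'll measure it and confirm it in an enlarged crop.

```bash
cat > h.py <<'E'
import numpy as np, cv2
def ray(f,uv,T):
    K=np.array([[f["fx"],0,f["cx"]],[0,f["fy"],f["cy"]],[0,0,1]])
    p=cv2.undistortPoints(np.array(uv,float).reshape(-1,1,2),K,np.array([f["k1"],0,0,0.]))[:,0]
    d=np.c_[p[:,0],-p[:,1],-np.ones(len(p))]@T[:3,:3].T
    return T[:3,3],d
def plane(f,uv,z,T=None):
    o,d=ray(f,uv,f["extrinsics"] if T is None else T)
    return o+d*((z-o[2])/d[:,2])[:,None]
def project(f,P,T):
    c=(np.atleast_2d(P)-T[:3,3])@T[:3,:3]
    x=np.c_[c[:,0],-c[:,1]]/-c[:,2:]
    x=x*(1+f["k1"]*(x**2).sum(1,keepdims=True))
    return x*[f["fx"],f["fy"]]+[f["cx"],f["cy"]]
E
python3 - <<'E'
from cell import imaging
from h import *
f=imaging.grab_frame("top");im=f["color"][:,:,::-1].copy()
hsv=cv2.cvtColor(im,cv2.COLOR_BGR2HSV)
m=((hsv[...,1]<75)&(hsv[...,2]<190)).astype(np.uint8)
m=cv2.morphologyEx(m,cv2.MORPH_CLOSE,np.ones((5,5)))
n,l,st,c=cv2.connectedComponentsWithStats(m)
for i in range(1,n):
    x,y,w,h,a=st[i]
    if 300<a<4000 and 120<y<230:
        r=cv2.minAreaRect(np.argwhere(l==i)[:,::-1].astype(np.float32))
        b=plane(f,cv2.boxPoints(r),0.04)
        print(st[i],r[0],"corners",b[:,:2].round(3).tolist(),"sides",np.linalg.norm(b[1]-b[0]).round(3),np.linalg.norm(b[2]-b[1]).round(3),"ctr",b.mean(0).round(3))
a=cv2.resize(im[120:240,230:470],None,fx=3.3,fy=3.3,interpolation=cv2.INTER_CUBIC)
cv2.imwrite("pics/crop.png",a)
E
```

```text
[342 142  21  21 434] (352.0, 152.0) corners [[0.691, 0.037], [0.693, -0.033], [0.62, -0.033], [0.618, 0.037]] sides 0.07 0.073 ctr [0.656 0.002 0.04 ]
[ 408  144   39   70 1978] (427.0931091308594, 178.09326171875) corners [[0.681, -0.192], [0.701, -0.297], [0.458, -0.323], [0.44, -0.222]] sides 0.107 0.244 ctr [ 0.57  -0.258  0.04 ]
[ 262  158   33   45 1187] (277.7077331542969, 180.16156005859375) corners [[0.615, 0.319], [0.63, 0.22], [0.483, 0.197], [0.468, 0.293]] sides 0.1 0.149 ctr [0.549 0.257 0.04 ]
[191 181  37  28 660] (211.49754333496094, 194.22523498535156) corners [[0.494, 0.556], [0.565, 0.505], [0.493, 0.41], [0.423, 0.461]] sides 0.088 0.12 ctr [0.494 0.483 0.04 ]
[480 198  32  42 745] (495.7596130371094, 218.42727661132812) corners [[0.487, -0.436], [0.51, -0.516], [0.377, -0.544], [0.355, -0.465]] sides 0.083 0.136 ctr [ 0.432 -0.49   0.04 ]
[295 211  33  48 407] (311.36767578125, 234.6184539794922) corners [[0.437, 0.195], [0.445, 0.09], [0.292, 0.079], [0.284, 0.181]] sides 0.105 0.154 ctr [0.364 0.136 0.04 ]
[  0 215  13  64 516] (6.0, 246.5) corners [[0.4, 1.24], [0.401, 1.193], [0.185, 1.154], [0.183, 1.199]] sides 0.046 0.22 ctr [0.292 1.196 0.04 ]
[169 218  42  52 493] (189.55162048339844, 243.72129821777344) corners [[0.385, 0.624], [0.414, 0.514], [0.261, 0.466], [0.233, 0.572]] sides 0.113 0.16 ctr [0.323 0.544 0.04 ]
```

View pics/crop.png

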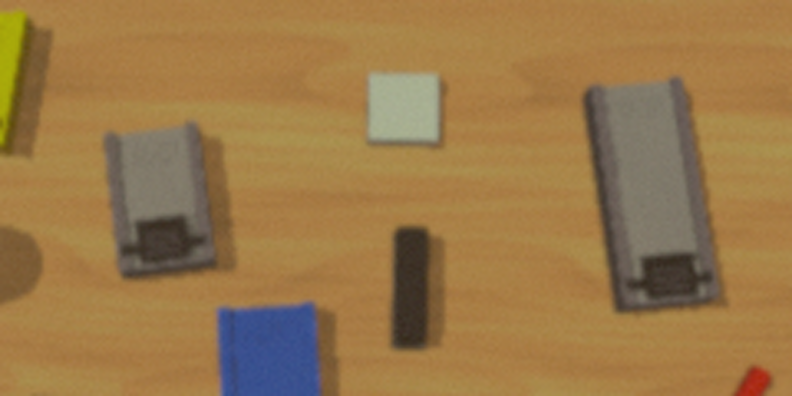

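The crop confirms it. The right-hand case measures about 244x107 mm, so it is the long one. The left-hand one measures 149x100 mm, so it is the short one. The long case's tab is at crop (670,276), which is full-image (433,203.6). I'll compute the move to a point above it.

```bash
python3 - <<'E'
from cell import manip,imaging
from h import *
from scipy.spatial.transform import Rotation as R
f=imaging.grab_frame("top")
print("tab centre",plane(f,[(433,203.6)],.05))
s=manip.read_state(); q=s["ee_rot"]; Rt=R.from_quat([*q[1:],q[0]])
t=plane(f,[(433,203.6)],.05)[0]; t[2]=.24
w=imaging.grab_frame("wrist"); print(w["T_tool_cam"].round(3),w["fx"],w["cx"],w["cy"])
print("shift",Rt.inv().apply(t-s["position"]).round(3),"toolx ang",np.degrees(np.arctan2(*Rt.as_matrix()[[1,0],0])))
E
```

```text
tab centre [[ 0.47644737 -0.2725657   0.05      ]]
[[ 0.     0.957  0.291  0.075]
 [ 1.    -0.     0.    -0.   ]
 [ 0.     0.291 -0.957 -0.069]
 [ 0.     0.     0.     1.   ]] 320.61646581943353 318.2670951409589 199.98601914646954
shift [-0.371  0.22   0.064] toolx ang -162.25603851374856
```

{"method": "step_arm", "body": {
  "moves": [
    [-0.045,0.026,0.008,0,0,0.05,0],
    [-0.09,0.053,0.016,0,0,0.1,0],
    [-0.14,0.08,0.024,0,0,0.15,0],
    [-0.18,0.108,0.032,0,0,0.194,0],
    [-0.225,0.135,0.04,0,0,0.194,0],
    [-0.27,0.16,0.048,0,0,0.194,0],
    [-0.315,0.187,0.056,0,0,0.194,0],
    [-0.371,0.22,0.064,0,0,0.194,0]
  ]
}}

```text
clock: 1.05
position: [0.4539, -0.2976, 0.2444]
ee_rot: [0.0, -0.058, 0.998, -0.0]
ft_force: [-0.1, -1.1, 0.7]
finger_gap: 0.0001
grasp_force: 0.0
```

{"method": "step_arm", "body": {
  "moves": [
    [0,0,0,0,0,0,0],
    [0,0,0,0,0,0,0],
    [0,0,0,0,0,0,0]
  ]
}}

```text
clock: 1.35
position: [0.4525, -0.2998, 0.2446]
ee_rot: [-0.0, -0.058, 0.998, -0.0]
ft_force: [0.7, -0.4, -0.4]
finger_gap: -0.0003
grasp_force: 0.0
```

```bash
python3 - <<'E'
from cell import manip,imaging
from h import *
s=manip.read_state();w=imaging.grab_frame("wrist")
print(s["clock"],s["position"],s["ee_rot"],s["finger_gap"],s["ft_force"])
cv2.imwrite("pics/w1.png",w["color"][:,:,::-1])
E
```

```text
1.35 [ 0.45251476 -0.29978249  0.24464531] [-1.02076899e-04 -5.75746563e-02  9.98341198e-01 -3.05082391e-06] -0.0002843302870132298 [ 0.69600506 -0.44466035 -0.42290795]
```

View pics/w1.png

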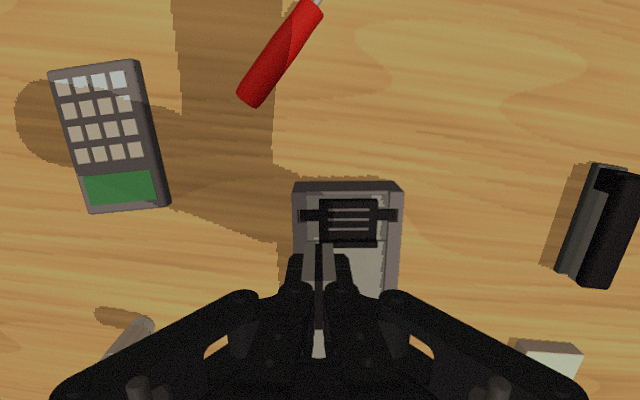

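The wrist view shows the long case's tab end. The black pad spans about (319..379, 199..247), with the ridge at its lower edge (row ~243). The case's back edge is at row 182 and its sides are at columns 293 and 403. I'll turn these into points.

```bash
python3 - <<'E'
from cell import manip,imaging
from h import *
from scipy.spatial.transform import Rotation as R
s=manip.read_state();w=imaging.grab_frame("wrist")
q=s["ee_rot"]; T=np.eye(4);T[:3,:3]=R.from_quat([*q[1:],q[0]]).as_matrix();T[:3,3]=s["position"];T=T@w["T_tool_cam"]
th=.115;A=np.array([[np.cos(th),np.sin(th)],[-np.sin(th),np.cos(th)]])
im=cv2.cvtColor(w["color"],cv2.COLOR_RGB2GRAY)
print("col348 rows180-260",im[180:260:2,365].tolist());print("row212",im[232,290:408:2].tolist())
P=lambda uv,z:plane(w,[uv],z,T)[0]
tl,tr=P((319.5,199.5),.05),P((378,199.5),.05); bl,br=P((319.5,247),.053),P((379,247),.053)
print("width",np.linalg.norm(tl-tr),np.linalg.norm(bl-br),"len",np.linalg.norm(tl-bl))
print("axis ang from back edge",np.arctan2(tr[1]-tl[1],tr[0]-tl[0])-np.pi/2)
r1,r2=P((292.5,191),.044),P((403.5,191),.044);print("case w",np.linalg.norm(r1-r2),"mid",(r1+r2)/2, "ang",np.arctan2(*(r2-r1)[[1,0]])-np.pi/2)
bm=(tl+tr)/2; print("back mid",bm,"tab pt",bm[:2]+.018*np.array([np.cos(th),np.sin(th)]))
t=bm[:2]+.018*np.array([np.cos(th),np.sin(th)])
print("in tool:",(np.r_[t,.05]-s["position"])@R.from_quat([*q[1:],q[0]]).as_matrix())
rl=[P((x,y),.044) for x,y in((292.5,191),(292,255),(403.5,191),(400.,285))]
for a,b in((rl[0],rl[1]),(rl[2],rl[3])):print("rail ang",np.arctan2(*(b-a)[[1,0]]))
E
```

```text
col348 rows180-260 [95, 47, 40, 48, 48, 44, 106, 97, 92, 67, 0, 30, 32, 34, 54, 101, 26, 34, 30, 71, 82, 25, 23, 20, 90, 65, 22, 26, 28, 28, 15, 21, 31, 25, 113, 136, 133, 135, 133, 133]
row212 [112, 107, 69, 65, 68, 70, 70, 72, 67, 96, 91, 93, 91, 93, 85, 14, 9, 14, 17, 11, 25, 26, 28, 27, 27, 31, 29, 16, 29, 28, 25, 27, 31, 29, 22, 23, 35, 27, 30, 34, 28, 26, 33, 41, 140, 105, 93, 97, 87, 81, 104, 103, 102, 103, 107, 106, 134, 142, 145]
width 0.05037261418133431 0.053111739600077985 len 0.04341666730833058
axis ang from back edge 0.1143525177728355
case w 0.09707096821236705 mid [ 0.44815556 -0.27468002  0.044     ] ang 0.11459722142778084
back mid [ 0.45403779 -0.27381058  0.05      ] tab pt [ 0.47191889 -0.27174514]
in tool: [-0.02278682  0.02603125  0.19471874]
rail ang 0.08272025629791245
rail ang 0.15886722383236515
```

The pad measures 50–53 mm wide and 43 mm long, and the case 97 mm wide at an angle of 0.115 rad. That is consistent with the sizes given. I'll move over the tab and descend to just above it.

{"method": "step_arm", "body": {
  "moves": [
    [-0.012,0.013,0.03,0,0,0,0],
    [-0.023,0.026,0.06,0,0,0,0],
    [-0.023,0.026,0.09,0,0,0,0],
    [-0.023,0.026,0.11,0,0,0,0],
    [-0.023,0.026,0.116,0,0,0,0],
    [-0.023,0.026,0.116,0,0,0,0],
    [-0.023,0.026,0.116,0,0,0,0]
  ]
}}

```text
clock: 2.15
position: [0.4732, -0.2717, 0.1297]
ee_rot: [0.001, -0.057, 0.998, -0.0]
ft_force: [0.5, 0.7, -0.1]
finger_gap: -0.0
grasp_force: 0.0
```

```bash
python3 - <<'E'
from cell import manip,imaging
from h import *
w=imaging.grab_frame("wrist")
s=imaging.grab_frame("side")
a=w["color"][100:360,200:460,::-1]; b=s["color"][110:180,270:400,::-1]
cv2.imwrite("pics/w2.png",np.hstack([cv2.resize(a,(400,400)),cv2.resize(b,(400,400))]))
E
```

```text
(no output)
```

View pics/w2.png

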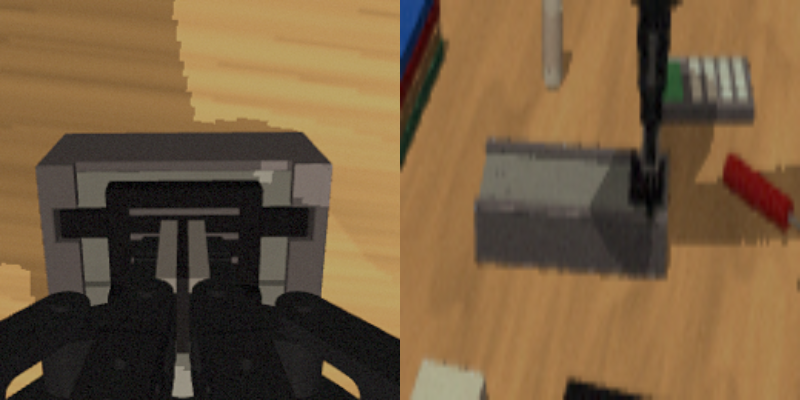

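The fingertips are centred on the pad, at about (183,222) in the left half, with the ridge ahead of them. I'll press down.

{"method": "step_arm", "body": {
  "moves": [
    [0,0,0.004,0,0,0,0],
    [0,0,0.008,0,0,0,0],
    [0,0,0.01,0,0,0,0],
    [0,0,0.011,0,0,0,0],
    [0,0,0.011,0,0,0,0]
  ]
}}

```text
clock: 2.75
position: [0.4732, -0.271, 0.1179]
ee_rot: [0.0, -0.058, 0.998, -0.0]
ft_force: [0.1, -0.3, 4.4]
finger_gap: 0.0002
grasp_force: 2.0
```

{"method": "step_arm", "body": {
  "moves": [
    [0,0,0.001,0,0,0,0],
    [0,0,0.0015,0,0,0,0],
    [0,0,0.0015,0,0,0,0]
  ]
}}

```text
clock: 3.05
position: [0.4731, -0.271, 0.1163]
ee_rot: [0.0, -0.058, 0.998, -0.0]
ft_force: [0.5, -0.7, 5.0]
finger_gap: -0.0
grasp_force: 2.4
```

Near the bottom of its travel. Now slide along -x of the tool (case +x), slowly.

{"method": "step_arm", "body": {
  "moves": [
    [-0.004,0,0,0,0,0,0],
    [-0.008,0,0,0,0,0,0],
    [-0.012,0,0,0,0,0,0],
    [-0.018,0,0,0,0,0,0],
    [-0.024,0,0,0,0,0,0],
    [-0.03,0,0,0,0,0,0],
    [-0.03,0,0,0,0,0,0]
  ]
}}

```text
clock: 3.75
position: [0.5043, -0.2672, 0.1162]
ee_rot: [0.001, -0.058, 0.998, -0.0]
ft_force: [2.2, 0.3, 4.4]
finger_gap: -0.0002
grasp_force: 2.4
```

{"method": "step_arm", "body": {
  "moves": [
    [-0.008,0,0,0,0,0,0],
    [-0.018,0,0,0,0,0,0],
    [-0.028,0,0,0,0,0,0],
    [-0.038,0,0,0,0,0,0],
    [-0.048,0,0,0,0,0,0],
    [-0.058,0,0,0,0,0,0],
    [-0.066,0,0,0,0,0,0],
    [-0.07,0,0,0,0,0,0]
  ]
}}

```text
clock: 4.55
position: [0.573, -0.2588, 0.116]
ee_rot: [0.0, -0.058, 0.998, 0.0]
ft_force: [-2.3, 0.5, 5.2]
finger_gap: 0.0003
grasp_force: 2.5
```

```bash
python3 - <<'E'
from cell import manip,imaging
from h import *
w=imaging.grab_frame("wrist")
s=imaging.grab_frame("side")
a=w["color"][100:360,200:460,::-1]; b=s["color"][110:180,270:400,::-1]
cv2.imwrite("pics/w3.png",np.hstack([cv2.resize(a,(400,400)),cv2.resize(b,(400,400))]))
E
```

```text
(no output)
```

View pics/w3.png

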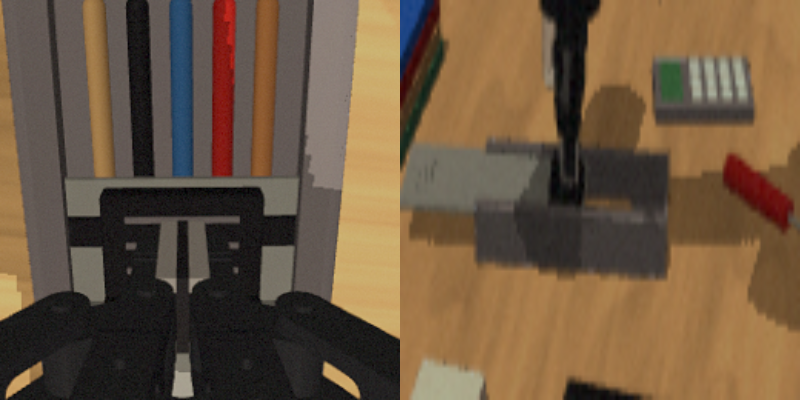

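The lid is opening and the pencils are visible. The lid moves with the fingers. I'll push on gently to the stop.

{"method": "step_arm", "body": {
  "moves": [
    [-0.003,0,0,0,0,0,0],
    [-0.006,0,0,0,0,0,0],
    [-0.009,0,0,0,0,0,0],
    [-0.011,0,0,0,0,0,0],
    [-0.011,0,0,0,0,0,0]
  ]
}}

```text
clock: 5.15
position: [0.5829, -0.2577, 0.1159]
ee_rot: [-0.0, -0.058, 0.998, 0.0]
ft_force: [-1.3, 1.6, 4.8]
finger_gap: -0.0004
grasp_force: 2.5
```

{"method": "step_arm", "body": {
  "moves": [
    [-0.002,0,0,0,0,0,0],
    [-0.004,0,0,0,0,0,0],
    [-0.006,0,0,0,0,0,0],
    [-0.006,0,0,0,0,0,0]
  ]
}}

```text
clock: 5.55
position: [0.5862, -0.2574, 0.1158]
ee_rot: [-0.004, -0.057, 0.998, 0.001]
ft_force: [-7.1, -0.2, 8.9]
finger_gap: 0.0001
grasp_force: 4.4
```

The force rises after 114 mm of travel, so the lid is at its stop. I'll lift straight up.

{"method": "step_arm", "body": {
  "moves": [
    [0.002,0,-0.005,0,0,0,0],
    [0.005,0,-0.02,0,0,0,0],
    [0.005,0,-0.06,0,0,0,0],
    [0.005,0,-0.1,0,0,0,0],
    [0.005,0,-0.13,0,0,0,0],
    [0.005,0,-0.13,0,0,0,0],
    [0.005,0,-0.13,0,0,0,0]
  ]
}}

```text
clock: 6.25
position: [0.5841, -0.2577, 0.2471]
ee_rot: [0.001, -0.058, 0.998, 0.0]
ft_force: [-0.0, -0.2, -0.9]
finger_gap: 0.0002
grasp_force: 0.0
```

```bash
python3 - <<'E'
from cell import manip,imaging
from h import *
s=manip.read_state(); w=imaging.grab_frame("wrist"); f=imaging.grab_frame("side")
print(s["clock"],s["position"],s["ee_rot"],s["ft_force"])
a=w["color"][:,:,::-1]; b=cv2.resize(f["color"][90:290,220:420,::-1],(400,400))
cv2.imwrite("pics/w4.png",cv2.resize(np.hstack([a,b]),(800,308)))
# expected pixel of the pad's back edge at opening 0.095/0.110
from scipy.spatial.transform import Rotation as R
q=s["ee_rot"];T=np.eye(4);T[:3,:3]=R.from_quat([*q[1:],q[0]]).as_matrix();T[:3,3]=s["position"];T=T@w["T_tool_cam"]
u=np.array([np.cos(.115),np.sin(.115)])
for d in(.095,.11):print(d,project(w,[*(np.array([.4540,-.2738])+d*u),.0435],T))
g=cv2.cvtColor(a.copy(),cv2.COLOR_BGR2GRAY)
c=int(project(w,[*(np.array([.4540,-.2738])+.11*u),.0435],T)[0,0]);print(c,g[150:280:2,c+15].tolist())
E
```

```text
6.25 [ 0.58407114 -0.2576525   0.24705655] [ 1.13452768e-03 -5.77549491e-02  9.98330133e-01  1.56881258e-04] [-0.04997346 -0.24381709 -0.94002981]
0.095 [[317.20866987 149.94513522]]
0.11 [[317.21388132 167.33596574]]
317 [53, 59, 58, 60, 52, 43, 43, 100, 95, 34, 8, 17, 12, 18, 73, 28, 17, 20, 17, 66, 49, 5, 19, 21, 75, 36, 22, 9, 17, 23, 5, 21, 22, 14, 118, 135, 133, 137, 133, 134, 135, 133, 134, 136, 131, 134, 130, 92, 84, 84, 79, 80, 80, 79, 80, 74, 82, 76, 79, 79, 76, 74, 78, 76, 80]
```

View pics/w4.png

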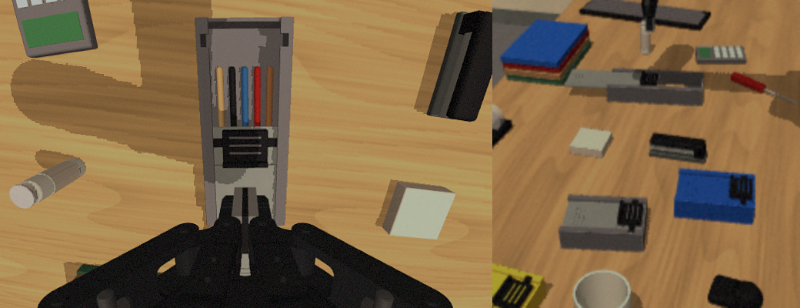

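The pad's back edge is at row ~168, where a fully open lid would put it (row 167.3 for 0.110 m). The short grey case is still shut and the arm is clear, so I'll hand in.

```bash
python3 -c "
from cell import manip
print(manip.close_job())"
```

```text
the job is handed in; nothing more can be done
None
```

The long case's lid is fully open at its stop (about 0.110 m, measured from the last wrist picture), the short case is still shut, the arm is clear of everything, and the job was handed in at about 6.3 s; no verdict came back.

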